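Keyed drive shaft into a sprung pulley

ROBOT

A 6-joint arm with a two-finger parallel gripper is mounted at the origin on a cart in front of the work surface, level with it; the furniture and walls round the work are solid. World frame = base frame: x ahead of the robot, y to its left, z up, the work surface at z = 0. Lengths are in m, angles in rad, forces in N, time in s.
With the tool pointing down it reaches from about 0.225 to 0.875 m from the base axis. Payload 3.4 kg.
Tool frame: the origin (TCP) lies between the finger pads; the fingertips stand 11 mm ahead of it and the grasp point (between the pads) lies 8 mm behind it (tips_ahead is the distance from the TCP to the fingertips, in m); z points along the fingers, x is the direction in which the jaws open and shut, and the axes are right-handed (so a half turn about z gives the same grasp; the last joint's range is limited). The gripper opens to 85 mm and grips with 20 to 120 N. Pads are 22 mm wide; open, the fingers measure 114 mm over their backs; the gripper's body (76 mm by 85 mm) begins 54 mm behind the grasp point. The pads swing forward as they close: fully open they stand 13 mm farther back than shut.
Start: joints at [1.183, 0.276, 1.505, -0, 1.361, -0.121], TCP at [0.152, 0.555, 0.242] pointing down, gripper open.
Joint ranges: [-2.89, 2.89], [-0.75, 2.08], [0.22, 2.7], [-1.18, 4.32], [0.11, 2.71], [-2.7, 2.7]. Speed limits (rad/s): [2.57, 2.57, 3.14, 3.14, 3.14, 3.14].

INTERFACE

Orientations are given as a unit quaternion [w, x, y, z].
In Python, from rig import get_state, get_image, sign_off, masks_of, tips_ahead gives the robot as it stands.
- The arm moves only by the tool play_rows, never from a script. Its argument "series" is a list of rows, each an object of numbers: "fingers": the closure, from -1 (fully open) to 1 (shut); "dx", "dy", "dz": the shift along the world's x, y, z in mm; "turn": the turn about the world's z in rad. A call has 1 to 20 rows; each row shifts and turns the pose as measured when the row begins; what a row does not reach is not made up. A row lasts 1/12 s, in which the tool goes at most 41.7 mm and 7.16 degrees, less where a joint would pass 70% of its speed; a pose out of reach is approached as far as the arm can. A call with a gripper value outside its range is refused whole. The fingers move at their own pace and stop on an object; "squeeze" is the grip in N (left out, the last holds). Time passes only in rows, so rows that do not move let the fingers close. It gives the time, the measured TCP pose, the force and the opening at its end, in the units of the state.
- get_state(): the state, without advancing time (a new reading comes with each control period).
- get_image(name): name is "scene" or "top"; returns a dict with "pixels" (480x640x3 uint8, red, green, blue), "vfov" (degrees; the focal length in pixels is half the picture's height over the tangent of half this angle, whatever the lens; pixels are square), "cx", "cy" (the principal point, pixels), "rvec" (rotation vector, rad) and "tvec" (3), from world to camera coordinates, as OpenCV has them. Camera axes: x right, y down, z forward; pixel columns grow to the right and rows downward; lengths in m; the calibration is good to about 2 mm. A picture is of the moment at which its call begins. There is no depth.
- sign_off(): hands the job in, once; it reports no verdict.
Trained networks look in a picture, given as the dict that the camera call returned (one of the last four; its "shot" number tells which), for a name from the list of things; names that differ only in an ending like _2 or _b are one class to them, and where a whole thing is asked for, a point or a joint stands for the part that bears it (a point fixed in the world has none). Each returns a list of dicts, best first, with "p" (0 to 1); they miss things now and then, are a little off and sometimes report something else, mostly with a low value. They report only what shows in the picture. A call takes as long as a camera call. They do not tell look-alikes from the thing itself.
- masks_of(picture, label): "region" (480x640 bool, what is visible of it) and "xy" ([column, row] in pixels, amid what is visible of it).
The state is a dict: "clock": time; "qpos": joint angles; "qd": joint speeds; "effort": joint torques, N m; "position": TCP position; "ee_rot": TCP orientation; "contact_force": force on the tool from outside, world axes, zero at the start; "moment": the same for the moment, N m; "width": finger opening in m.
Only numpy, scipy, OpenCV 4.12 (cv2) and the standard library are available. Lean on these libraries where they do the work, as an engineer would, in place of code of your own. Each camera call takes 0.05 s, during which the arm holds its last target. There are 200 camera calls.

TASK

Swing the red-knobbed keeper shut over the pulley's flange, then take the keyed shaft out of its grey stand by the black knurled grip and push it down into the pulley hub, turning it until the key slips into the keyway and the shaft's collar sits fully home on the hub. Keep pushing so that the pulley is pressed down against its spring to more than half of its travel, and finish like that, still gripping the shaft and pressing (a colleague fits the clip underneath). Leave the other things on the bench alone.

Things in the scene. Friction and masses are not known exactly. Their poses are not given: they have to be found in the camera images.
- fixture: Blue base plate of the fixture, fixed to the bench, 120 mm in x, 12 mm thick, reaching 109 mm to the -y and 56 mm to the +y side of its origin, which lies at bench height under the pulley's axis. Turned up to 0.25 rad from the world axes. The keeper's pivot post stands on its -y side.
- keeper (a joint): Dark steel latch arm, 62 mm long, on a vertical pivot, underside 52 mm and top 58 mm above the bench (2 mm over the flange). 0 = shut at its stop: it points along the fixture's +y at the pulley. It grows to 1.6 rad (stop) as the arm swings counter-clockwise seen from above, toward the fixture's -x. Starts at 0.9 to 1.4 and stays where it is left (0.05 N m friction).
- keeper_knob (a point): Middle of the red upright round knob on the keeper arm: 17 mm diameter, 10 mm of grip above and below this point, top 86 mm above the bench. The point is 30 mm from the pivot, 74 mm above the bench; its y axis points along the arm, away from the pivot.
- keeper_pivot (a point): Pivot axis of the keeper at the underside of the arm, 52 mm above the bench, 85 mm from the pulley axis on the fixture's -y side; axes as the fixture's. A screw head there reaches up to 61 mm.
- hub_mouth (a point): Centre of the pulley hub's upper face at the mouth of the bore, 66 mm above the bench with the spring up; z up, moves with the pulley, which cannot turn. Aluminium boss 42 mm diameter, 16 mm above a 66 mm flange. Bore 18 mm, open right through; keyway 7.8 mm wide, reaching 16.5 mm from the axis, on the pulley's own -x side, marked by a red line on the flange.
- pulley (a joint): Downward travel of the pulley on its spring: 0 = up (start), 0.006 m = fully down at its stop. It begins to give at about 7 N of push and needs about 12 N at the stop.
- shaft: Loose keyed steel shaft, about 180 g, upright in the stand; origin at the centre of its lower tip, z up along it. Shank 16 mm diameter, 32 mm long, nose tapered to 10 mm over the lowest 4 mm. Collar 41 mm diameter from 32 to 37 mm above the tip, with a red mark on the key's side. Fully home the tip is 32 mm below the hub face.
- shaft_grip (a point): Middle of the shaft's round black knurled grip, on its axis: 24 mm diameter, from 37 to 80 mm above the tip; this point is 60 mm above the tip. A red line on the grip's top runs from its centre toward the key.
- shaft_key (a point): Middle of the brass key on the shaft's own -x side: 6 mm wide, reaching 15 mm from the axis, from 13 to 29.5 mm above the tip. Below it the plain shank is a pilot that enters the bore first. At the start key and keyway differ by at most 1.25 rad.
- stand: Grey block 60 x 60 x 45 mm, fixed to the bench; origin at the centre of its underside. The shaft's collar rests on its top, the shank hangs in a round 33 mm hole, 38 mm deep.
- flux_tin: Open flux tin, 60 mm across, 21 mm high, bystander; origin under its centre.
- tape: Roll of amber tape, 56 mm across, 12 mm high, bystander; origin under its centre.
- heat_sink: Black finned heat sink 30 x 30 x 16 mm, bystander; origin under its centre.
- solder_spool: Blue solder reel, 50 mm across, 40 mm high, standing upright, bystander; origin underneath it.
Mind the look-alikes: they are no part of the job. What is shaped like the shaft but green is not meant.

How it is judged:
By the outcome, as a careful person would: the job done as asked, in the order asked, and still so for the second after the job is handed in, while the arm keeps its last pose, push and grip.
It also fails if it takes over 64 s, if anything falls off the work surface, if the arm or the gripper's body presses on something with over 40 N, if the wrist force passes 120 N, or if a joint passes its speed limit or range.

## Working session

There is one attempt and no reset: what is moved stays moved. The work goes in short steps, Python scripts to look and compute and a tool call to move; the robot and the scene stay as the last step left them, time stands still between calls to the robot, and variables do not carry over. Pictures are saved under pics/ and viewed, about 8 in all and at most 12, crops included, and the job is handed in when it is done.

Besides the shell and the picture viewer there is one more tool, called after ">>>" by a JSON object that holds its "api" and its "payload". play_rows: Moves the arm, as the interface text tells. Its arguments: {"type":"object","properties":{"series":{"type":"array"},"squeeze":{"type":"number"}},"required":["series"]}

```bash
mkdir -p pics; cat > h.py <<'E'
import numpy as np, cv2, sys
from rig import *
def cam(im):
    R=cv2.Rodrigues(np.array(im["rvec"],float))[0]; t=np.array(im["tvec"],float).ravel()
    f=240/np.tan(np.radians(im["vfov"])/2); return R,t,f
def toz(im,px,z):
    R,t,f=cam(im); d=R.T@np.array([(px[0]-im["cx"])/f,(px[1]-im["cy"])/f,1]); c=-R.T@t
    return c+d*(z-c[2])/d[2]
def proj(im,P):
    R,t,f=cam(im); q=R@np.array(P,float)+t; return np.array([im["cx"]+f*q[0]/q[2],im["cy"]+f*q[1]/q[2]])
def save(im,n): cv2.imwrite("pics/"+n,im["pixels"][:,:,::-1])
E
python3 - <<'E'
from h import *
s=get_state(); print({k:np.round(v,3) for k,v in s.items()}, tips_ahead)
for n in ("top","scene"):
    im=get_image(n); save(im,n+"0.png"); R,t,f=cam(im); print(n,f,im["cx"],im["cy"],-R.T@t, R[2], im.keys())
    for l,z in (("fixture",.012),("keeper_knob",.07),("keeper",.058),("pulley",.05),("shaft",.06),("shaft_key",.02),("stand",.045),("flux_tin",.01),("tape",.006),("heat_sink",.01),("solder_spool",.04)):
        try:
            for m in masks_of(im,l)[:3]: print(l,round(m["p"],2),np.round(m["xy"]),np.round(toz(im,m["xy"],z)[:2],3),m["region"].sum())
        except Exception as e: print(l,e)
E
```

```text
{'clock': np.float64(0.0), 'qpos': array([ 1.183,  0.277,  1.506, -0.   ,  1.361, -0.121]), 'qd': array([ 0.002, -0.001, -0.001,  0.001, -0.001,  0.001]), 'effort': array([-1.0000e-03, -4.1678e+01, -2.4581e+01, -0.0000e+00,  1.1000e-02,
        0.0000e+00]), 'position': array([0.151, 0.554, 0.241]), 'ee_rot': array([ 0.   ,  0.795,  0.607, -0.001]), 'contact_force': array([-0.13 , -0.337,  0.311]), 'moment': array([-0.013,  0.057,  0.061]), 'width': np.float64(0.086)} 0.011
top 479.24107439612885 319.5528204628806 243.45149778723322 [0.46925052 0.08092229 1.15886749] [ 0.07146165 -0.02259478 -0.9971874 ] dict_keys(['pixels', 'vfov', 'cx', 'cy', 'rvec', 'tvec', 'shot'])
fixture 0.68 [227. 209.] [0.636 0.275] 180
fixture 0.66 [288. 254.] [0.526 0.132] 2694
fixture 0.22 [391. 251.] [ 0.532 -0.117] 234
keeper_knob 0.77 [298. 261.] [0.508 0.105] 255
keeper 0.48 [299. 260.] [0.509 0.104] 229
pulley 0.55 [268. 256.] [0.521 0.175] 659
shaft 0.72 [429. 272.] [ 0.479 -0.196] 244
shaft 0.65 [392. 250.] [ 0.53  -0.111] 244
shaft 0.58 [380. 297.] [ 0.425 -0.08 ] 223
shaft_key 0.73 [378. 298.] [ 0
[... 765 characters left out ...]
er 0.77 [290. 247.] [0.508 0.108] 405
pulley 0.63 [270. 236.] [0.512 0.169] 773
pulley 0.28 [380. 310.] [ 0.499 -0.123] 991
shaft 0.92 [382. 294.] [ 0.523 -0.109] 488
shaft 0.89 [342. 323.] [ 0.425 -0.092] 545
shaft 0.69 [411. 346.] [ 0.463 -0.208] 551
shaft_key 0.7 [291. 256.] [0.517 0.115] 2263
shaft_key 0.64 [384. 295.] [ 0.554 -0.097] 459
shaft_key 0.57 [339. 324.] [ 0.445 -0.072] 555
stand 0.83 [383. 308.] [ 0.51  -0.122] 996
stand 0.53 [273. 202.] [0.602 0.249] 141
flux_tin 0.92 [186. 225.] [0.44  0.378] 524
flux_tin 0.46 [276. 207.] [0.624 0.266] 152
tape 0.77 [378. 249.] [ 0.667 -0.007] 397
heat_sink 0.45 [275. 205.] [0.627 0.27 ] 180
solder_spool 0.92 [424. 277.] [ 0.629 -0.138] 619
```

```bash
python3 - <<'E'
import cv2
a=cv2.imread("pics/top0.png");b=cv2.imread("pics/scene0.png")
A=cv2.resize(a[170:340,180:460],(784,476),interpolation=cv2.INTER_CUBIC)
cv2.imwrite("pics/a.png",A)
B=cv2.resize(b[180:380,230:450],(660,600),interpolation=cv2.INTER_CUBIC)
cv2.imwrite("pics/b.png",B)
E
```

```text
(no output)
```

View pics/a.png

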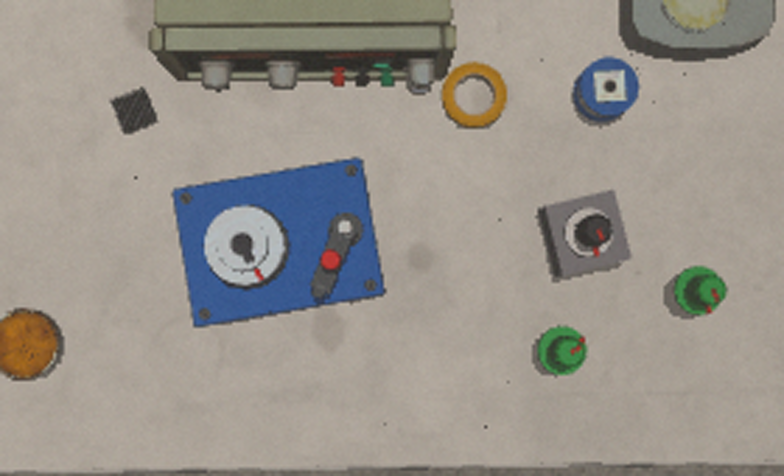

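View pics/b.png

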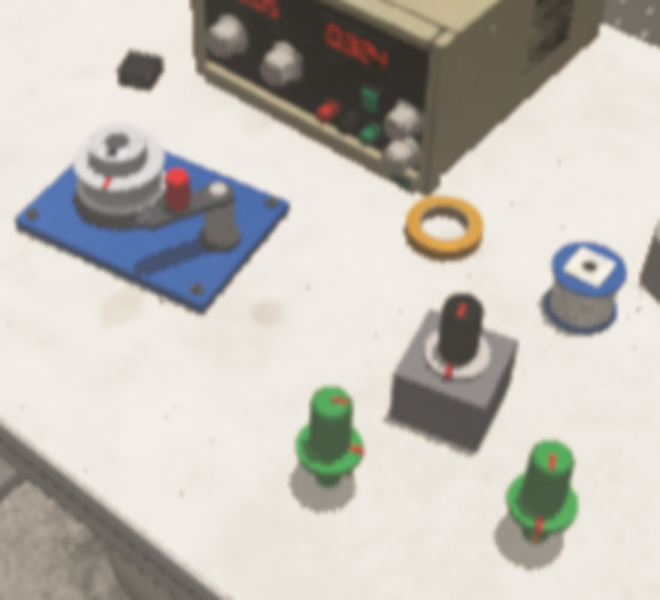

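Top crop: fixture with the pulley near crop (243,245), red flange mark at (258,275), knob (330,260), pivot (345,227), grey stand with the black-gripped shaft at about (590,233); the two green ones are decoys. I'll now measure more finely.

```bash
cat > m.py <<'E'
from h import *
from scipy.optimize import least_squares
im={n:get_image(n) for n in("top","scene")}
def reds(n,box):
    p=im[n]["pixels"].astype(int); m=((p[...,0]>120)&(p[...,0]>p[...,1]*1.7)&(p[...,0]>p[...,2]*1.7)).astype(np.uint8)
    k=np.zeros_like(m); x0,y0,x1,y1=box; k[y0:y1,x0:x1]=m[y0:y1,x0:x1]
    N,L,S,C=cv2.connectedComponentsWithStats(k); return [(S[i][4],C[i].round(1)) for i in range(1,N)]
print("top",reds("top",(230,220,420,290)))
print("scene",reds("scene",(230,215,425,320)))
# plate corners: quad fitted on blue mask hull
for n in im:
    h=cv2.cvtColor(im[n]["pixels"],cv2.COLOR_RGB2HSV); m=cv2.inRange(h,(100,110,40),(125,255,255)); N,L,S,C=cv2.connectedComponentsWithStats(m)
    i=1+np.argmax(S[1:,4]); c=max(cv2.findContours((L==i).astype(np.uint8),cv2.RETR_EXTERNAL,cv2.CHAIN_APPROX_NONE)[0],key=cv2.contourArea)
    q=cv2.approxPolyDP(cv2.convexHull(c),5,True)[:,0]; print(n,[(tuple(p),toz(im[n],p,.012)[:2].round(4)) for p in q])
t=im["top"]
for nm,p,z in (("pivot",(345,227),.061),("knobtop",(330,260),.086),("bore",(241,244),.066),("griptop",(593,229),.093)):
    print(nm,toz(t,(180+p[0]/2.8,170+p[1]/2.8),z)[:2].round(4))
s=im["scene"]
for nm,p,z in (("pivot",(218,190),.061),("knobtop",(178,176),.086),("bore",(118,142),.066),("griptop",(462,304),.093)):
    print(nm,toz(s,(230+p[0]/3,180+p[1]/3),z)[:2].round(4))
E
python3 m.py
```

```text
top [(np.int32(3), array([393.7, 253. ])), (np.int32(36), array([297.5, 262.2])), (np.int32(5), array([392.6, 259.8])), (np.int32(7), array([272. , 267.3]))]
scene [(np.int32(18), array([338.3, 216.3])), (np.int32(37), array([288.6, 239.4])), (np.int32(2), array([265. , 240.5])), (np.int32(10), array([383.3, 282.9])), (np.int32(6), array([379.3, 303.2]))]
top [((np.int32(308), np.int32(227)), array([0.5913, 0.0823])), ((np.int32(316), np.int32(274)), array([0.4784, 0.0642])), ((np.int32(249), np.int32(285)), array([0.4539, 0.2237])), ((np.int32(242), np.int32(238)), array([0.5661, 0.2404]))]
scene [((np.int32(297), np.int32(252)), array([0.5398, 0.119 ])), ((np.int32(274), np.int32(270)), array([0.4693, 0.1196])), ((np.int32(236), np.int32(253)), array([0.452 , 0.2183])), ((np.int32(253), np.int32(237)), array([0.5114, 0.2273]))]
pivot [0.5307 0.0937]
knobtop [0.503  0.1056]
bore [0.5174 0.1783]
griptop [ 0.5256 -0.1045]
pivot [0.5305 0.0922]
knobtop [0.5043 0.1036]
bore [0.5179 0.1758]
griptop [ 0.5261 -0.1081]
```

```bash
python3 - <<'E'
from h import *
T=get_image("top");S=get_image("scene")
a=lambda v:np.arctan2(v[1],v[0]).round(3)
for im,k,c,g in((T,(272,267.3),(392.6,259.8),(393.7,253)),(S,(265,240.5),(379.3,303.2),(383.3,282.9))):
    K=toz(im,k,.05)[:2];C=toz(im,c,.05)[:2];G=toz(im,g,.093)[:2]
    print(K.round(4),C.round(4),G.round(4),"keyway",a(K-[.5177,.177]),np.hypot(*(K-[.5177,.177])).round(4),"collar",a(C-[.5258,-.106]),np.hypot(*(C-[.5258,-.106])).round(4),"grip",a(G-[.5258,-.106]))
m=masks_of(T,"stand")[0]["region"]
print(toz(T,masks_of(T,"stand")[0]["xy"],.045)[:2])
# collar white ring centre & hub from color, for check
p=T["pixels"][235:275,375:412]; 
v=cv2.resize(p,None,fx=14,fy=14,interpolation=cv2.INTER_NEAREST); q=cv2.resize(T["pixels"][235:282,245:292],(560,560),interpolation=cv2.INTER_NEAREST)[:560]
# overlay test: project estimated circles
def ring(img,c,r,z,off,s,col):
    P=np.array([(proj(T,(c[0]+r*np.cos(t),c[1]+r*np.sin(t),z))-off+.5)*s for t in np.linspace(0,6.28,60)]).astype(np.int32); cv2.polylines(img,[P],True,col)
v=np.ascontiguousarray(v);q=np.ascontiguousarray(q);s=560/47
ring(v,(.5258,-.106),.0205,.05,(375,235),14,(0,255,0));ring(v,(.5258,-.106),.012,.093,(375,235),14,(0,255,255))
ring(q,(.5177,.177),.033,.05,(245,235),s,(0,255,0));ring(q,(.5177,.177),.009,.066,(245,235),s,(0,255,255));ring(q,(.5177,.177),.021,.066,(245,235),s,(255,0,255))
q=q[:,:]; H=cv2.resize(np.hstack([cv2.resize(v,(400,432)),cv2.resize(q,(400,432))]),(800,432)); cv2.imwrite("pics/c.png",H[:,:,::-1])
E
```

```text
[0.4945 0.1661] [ 0.5092 -0.1135] [ 0.5228 -0.1087] keyway -2.702 0.0256 collar -2.718 0.0182 grip -2.4
[0.4942 0.1669] [ 0.5107 -0.1131] [ 0.5222 -0.1093] keyway -2.735 0.0256 collar -2.7 0.0167 grip -2.394
[ 0.51729681 -0.08948304]
```

View pics/c.png

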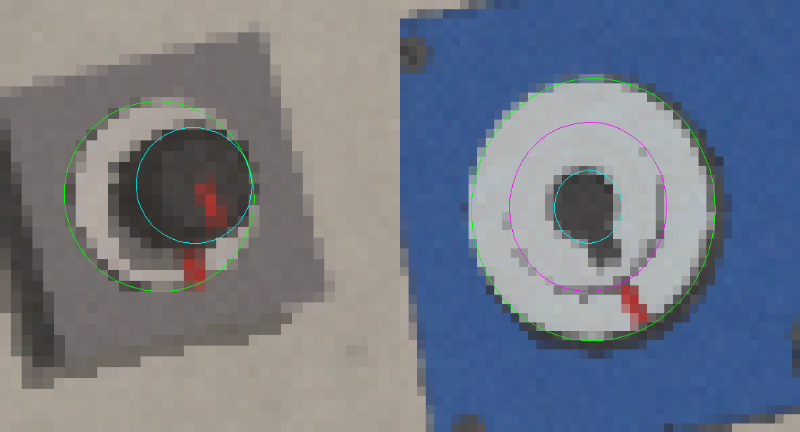

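The shaft and hub fits match the picture; key and keyway headings are nearly equal (about -2.7 rad). Now I'll move to above the knob.

>>> {"api": "play_rows", "payload": {"series": [{"dx": 22,"dy": -28,"fingers": -0.2},{"dx": 22,"dy": -28},{"dx": 22,"dy": -28},{"dx": 22,"dy": -28},{"dx": 22,"dy": -28},{"dx": 22,"dy": -28},{"dx": 22,"dy": -28},{"dx": 22,"dy": -28},{"dx": 22,"dy": -28},{"dx": 22,"dy": -28},{"dx": 22,"dy": -28},{"dx": 22,"dy": -28,"dz": -15},{"dx": 22,"dy": -28,"dz": -15},{"dx": 22,"dy": -28,"dz": -15,"turn": -0.07},{"dx": 22,"dy": -28,"dz": -15,"turn": -0.07},{"dx": 0,"dy": 0}], "squeeze": 30}}

```text
invalid input at $.series[0]: expected keys fingers, dx, dy, dz, turn
```

>>> {"api": "play_rows", "payload": {"series": [{"dx": 22,"dy": -28,"dz": 0,"turn": 0,"fingers": -0.2},{"dx": 22,"dy": -28,"dz": 0,"turn": 0,"fingers": -0.2},{"dx": 22,"dy": -28,"dz": 0,"turn": 0,"fingers": -0.2},{"dx": 22,"dy": -28,"dz": 0,"turn": 0,"fingers": -0.2},{"dx": 22,"dy": -28,"dz": 0,"turn": 0,"fingers": -0.2},{"dx": 22,"dy": -28,"dz": 0,"turn": 0,"fingers": -0.2},{"dx": 22,"dy": -28,"dz": 0,"turn": 0,"fingers": -0.2},{"dx": 22,"dy": -28,"dz": 0,"turn": 0,"fingers": -0.2},{"dx": 22,"dy": -28,"dz": 0,"turn": 0,"fingers": -0.2},{"dx": 22,"dy": -28,"dz": 0,"turn": 0,"fingers": -0.2},{"dx": 22,"dy": -28,"dz": 0,"turn": 0,"fingers": -0.2},{"dx": 22,"dy": -28,"dz": -15,"turn": 0,"fingers": -0.2},{"dx": 22,"dy": -28,"dz": -15,"turn": 0,"fingers": -0.2},{"dx": 22,"dy": -28,"dz": -15,"turn": -0.07,"fingers": -0.2},{"dx": 22,"dy": -28,"dz": -15,"turn": -0.07,"fingers": -0.2},{"dx": 0,"dy": 0,"dz": 0,"turn": 0,"fingers": -0.2}], "squeeze": 30}}

```text
clock: 2.83
position: [0.4944, 0.1165, 0.1837]
ee_rot: [0.002, 0.835, 0.551, 0.008]
contact_force: [0.4, 0.2, -0.9]
width: 0.0518
```

>>> {"api": "play_rows", "payload": {"series": [{"dx": 9,"dy": -12,"dz": -20,"turn": 0,"fingers": -0.2},{"dx": 0,"dy": 0,"dz": -30,"turn": 0,"fingers": -0.2},{"dx": 0,"dy": 0,"dz": -20,"turn": 0,"fingers": -0.2},{"dx": 0,"dy": 0,"dz": 0,"turn": 0,"fingers": -0.2}]}}

```text
clock: 3.17
position: [0.5068, 0.1013, 0.1125]
ee_rot: [0.003, 0.836, 0.548, 0.01]
contact_force: [-2.0, -0.3, -0.4]
width: 0.0514
```

```bash
python3 - <<'E'
from h import *
im=get_image("scene"); cv2.imwrite("pics/d.png",cv2.resize(im["pixels"][160:310,200:400,::-1],(800,600),interpolation=cv2.INTER_CUBIC))
E
```

```text
(no output)
```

View pics/d.png

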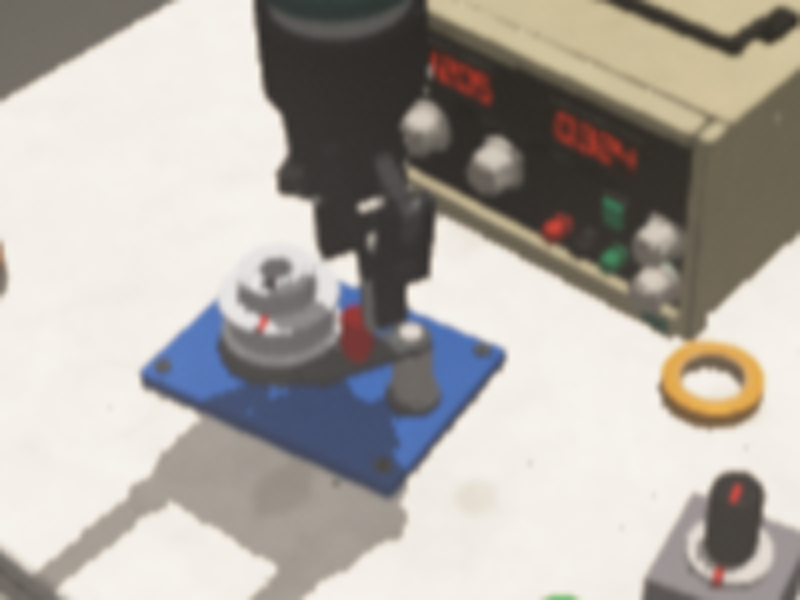

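The near finger stands clear of the knob and screw. Descending and gripping.

>>> {"api": "play_rows", "payload": {"series": [{"dx": -3,"dy": 3,"dz": -15,"turn": 0,"fingers": -0.2},{"dx": 0,"dy": 0,"dz": -15,"turn": 0,"fingers": -0.2},{"dx": 0,"dy": 0,"dz": -4,"turn": 0,"fingers": -0.2},{"dx": 0,"dy": 0,"dz": 0,"turn": 0,"fingers": 0.1},{"dx": 0,"dy": 0,"dz": 0,"turn": 0,"fingers": 0.5},{"dx": 0,"dy": 0,"dz": 0,"turn": 0,"fingers": 1},{"dx": 0,"dy": 0,"dz": 0,"turn": 0,"fingers": 1},{"dx": 0,"dy": 0,"dz": 0,"turn": 0,"fingers": 1}], "squeeze": 20}}

```text
clock: 3.88
position: [0.5081, 0.1068, 0.087]
ee_rot: [0.006, 0.835, 0.55, 0.016]
contact_force: [0.8, -0.5, -7.3]
width: 0.0153
```

>>> {"api": "play_rows", "payload": {"series": [{"dx": 1.3,"dy": 2.8,"dz": 0,"turn": -0.1,"fingers": 1},{"dx": 1.6,"dy": 2.6,"dz": 0,"turn": -0.1,"fingers": 1},{"dx": 1.9,"dy": 2.4,"dz": 0,"turn": -0.1,"fingers": 1},{"dx": 2.1,"dy": 2.2,"dz": 0,"turn": -0.1,"fingers": 1},{"dx": 2.3,"dy": 2.0,"dz": 0,"turn": -0.1,"fingers": 1},{"dx": 0,"dy": 0,"dz": 0,"turn": 0,"fingers": 1}]}}

```text
clock: 4.38
position: [0.5177, 0.1176, 0.0869]
ee_rot: [0.011, 0.949, 0.316, 0.013]
contact_force: [0.1, 0.5, -4.8]
width: 0.0155
```

```bash
python3 - <<'E'
from h import *
s=get_state(); print(s["position"],s["contact_force"],s["width"],s["moment"])
im=get_image("scene"); cv2.imwrite("pics/e.png",cv2.resize(im["pixels"][180:280,220:360,::-1],(800,571),interpolation=cv2.INTER_CUBIC))
E
```

```text
[0.51773775 0.11755531 0.08693021] [ 0.08069788  0.50749444 -4.78012692] 0.015536912588346729 [-0.03728826 -0.11478176 -0.07193568]
```

View pics/e.png

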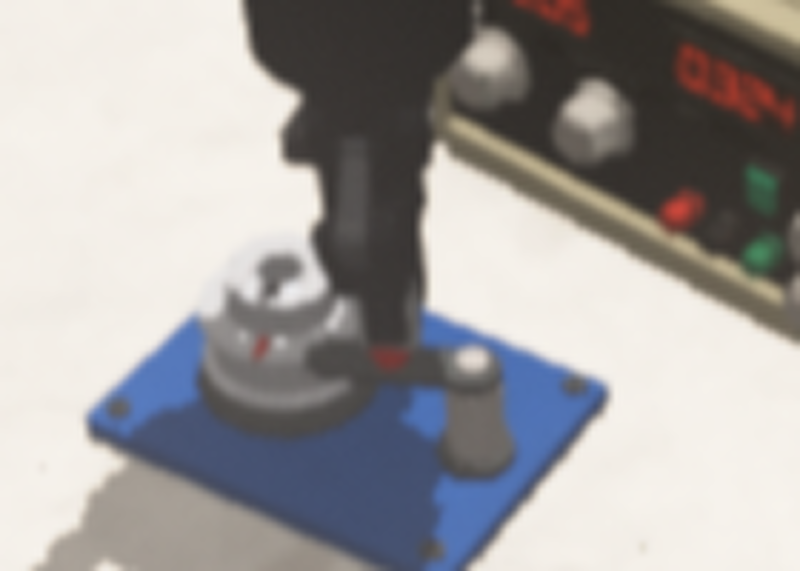

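The keeper is halfway and the knob is still held. Continuing to the stop.

>>> {"api": "play_rows", "payload": {"series": [{"dx": 2.5,"dy": 1.8,"dz": 0,"turn": -0.1,"fingers": 1},{"dx": 2.7,"dy": 1.5,"dz": 0,"turn": -0.1,"fingers": 1},{"dx": 2.8,"dy": 1.2,"dz": 0,"turn": -0.1,"fingers": 1},{"dx": 2.9,"dy": 0.9,"dz": 0,"turn": -0.1,"fingers": 1},{"dx": 3.0,"dy": 0.5,"dz": 0,"turn": -0.1,"fingers": 1},{"dx": 3.0,"dy": 0.3,"dz": 0,"turn": 0,"fingers": 1},{"dx": 3.0,"dy": 0.3,"dz": 0,"turn": 0,"fingers": 1}]}}

```text
clock: 5.02
position: [0.5288, 0.1213, 0.0867]
ee_rot: [0.016, 0.997, 0.072, 0.0]
contact_force: [-5.2, -0.3, 0.1]
width: 0.0151
```

```bash
python3 - <<'E'
from h import *
s=get_state(); print(s["position"],s["contact_force"],s["width"],s["moment"])
E
```

```text
[0.52875608 0.12126728 0.08674717] [-5.22467784 -0.30038273  0.14423734] 0.015141022790809963 [-0.08176299  0.76066056  0.1251054 ]
```

>>> {"api": "play_rows", "payload": {"series": [{"dx": 4,"dy": 0.3,"dz": 0,"turn": 0,"fingers": 1},{"dx": 4,"dy": 0.3,"dz": 0,"turn": 0,"fingers": 1}]}}

```text
clock: 5.18
position: [0.529, 0.1213, 0.0867]
ee_rot: [0.016, 0.997, 0.075, -0.008]
contact_force: [-7.5, -1.8, 1.7]
width: 0.0154
```

The force rises with no motion, so the keeper is at its stop. Releasing, lifting and going over to the shaft.

>>> {"api": "play_rows", "payload": {"series": [{"dx": 0,"dy": 0,"dz": 0,"turn": 0,"fingers": -0.2},{"dx": 0,"dy": 0,"dz": 0,"turn": 0,"fingers": -0.2},{"dx": 0,"dy": 0,"dz": 0,"turn": 0,"fingers": -0.2},{"dx": 0,"dy": 0,"dz": 30,"turn": 0,"fingers": -0.2},{"dx": 0,"dy": 0,"dz": 35,"turn": 0,"fingers": -0.2},{"dx": 0,"dy": -15,"dz": 30,"turn": 0,"fingers": -0.2},{"dx": 0,"dy": -38,"dz": 0,"turn": 0,"fingers": -0.2},{"dx": 0,"dy": -38,"dz": 0,"turn": 0,"fingers": -0.2},{"dx": 0,"dy": -38,"dz": 0,"turn": 0,"fingers": -0.2},{"dx": 0,"dy": -38,"dz": 0,"turn": 0,"fingers": -0.2},{"dx": 0,"dy": -38,"dz": 0,"turn": 0,"fingers": -0.2},{"dx": 0,"dy": -20,"dz": 0,"turn": 0,"fingers": -0.2},{"dx": 0,"dy": 0,"dz": 0,"turn": 0,"fingers": -0.2}]}}

```text
clock: 6.27
position: [0.5367, -0.1119, 0.1969]
ee_rot: [0.018, 0.996, 0.086, 0.008]
contact_force: [1.0, -0.2, -0.1]
width: 0.0512
```

```bash
python3 - <<'E'
from h import *
s=get_state(); print(s["position"],s["ee_rot"],s["contact_force"],s["width"])
im=get_image("scene"); T=get_image("top")
a=cv2.resize(im["pixels"][190:310,230:390,::-1],(400,300),interpolation=cv2.INTER_CUBIC)
b=cv2.resize(T["pixels"][215:305,235:325,::-1],(400,400),interpolation=cv2.INTER_CUBIC)
c=cv2.resize(im["pixels"][210:330,310:470,::-1],(400,300),interpolation=cv2.INTER_CUBIC)
cv2.imwrite("pics/f.png",np.hstack([np.vstack([a,c]),cv2.resize(b,(400,400))if 0 else np.vstack([b,np.zeros((200,400,3),np.uint8)])]))
p=T["pixels"].astype(int); m=((p[...,0]>120)&(p[...,0]>p[...,1]*1.7)&(p[...,0]>p[...,2]*1.7)).astype(np.uint8)
m[:225]=0;m[285:]=0;m[:,:275]=0;m[:,320:]=0
ys,xs=np.nonzero(m); print(len(xs),toz(T,(xs.mean(),ys.mean()),.083))
E
```

```text
[ 0.53670542 -0.11186594  0.19686615] [0.01768645 0.9960986  0.08609535 0.00789694] [ 0.95076815 -0.19217943 -0.11760283] 0.051193032346371736
37 [0.5273298  0.12444718 0.083     ]
```

View pics/f.png

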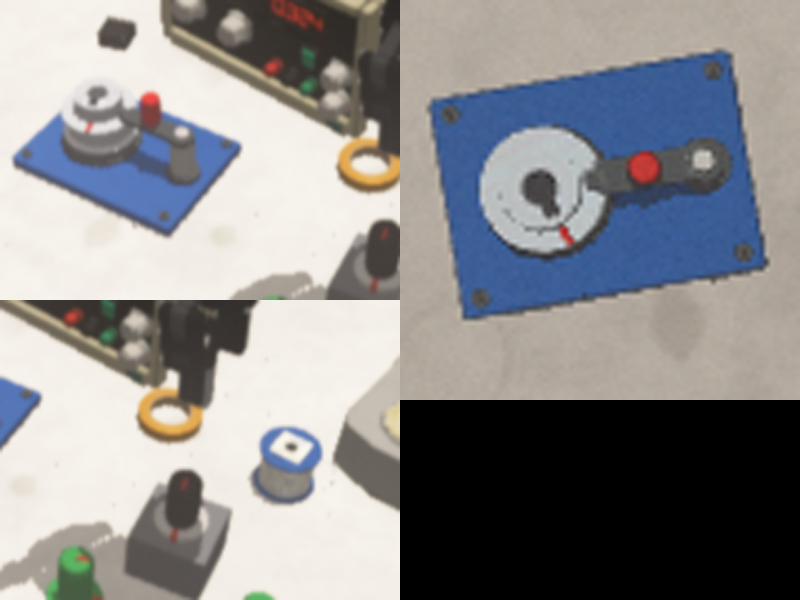

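The keeper is shut and points at the hub. Descending on the shaft grip.

>>> {"api": "play_rows", "payload": {"series": [{"dx": -10,"dy": 6,"dz": -10,"turn": 0,"fingers": -0.2},{"dx": 0,"dy": 0,"dz": -30,"turn": 0,"fingers": -0.2},{"dx": 0,"dy": 0,"dz": -25,"turn": 0,"fingers": -0.2},{"dx": 0,"dy": 0,"dz": -15,"turn": 0,"fingers": -0.2},{"dx": 0,"dy": 0,"dz": 0,"turn": 0,"fingers": -0.2}]}}

```text
clock: 6.78
position: [0.5283, -0.0949, 0.1174]
ee_rot: [0.015, 0.996, 0.09, 0.013]
contact_force: [-0.0, 0.1, 1.1]
width: 0.0515
```

>>> {"api": "play_rows", "payload": {"series": [{"dx": -1,"dy": -10,"dz": 0,"turn": 0,"fingers": -0.2},{"dx": 0,"dy": 0,"dz": 0,"turn": 0,"fingers": -0.2},{"dx": 0,"dy": 0,"dz": -15,"turn": 0,"fingers": -0.2},{"dx": 0,"dy": 0,"dz": 0,"turn": 0,"fingers": -0.2}]}}

```text
clock: 7.12
position: [0.5295, -0.1025, 0.1052]
ee_rot: [0.015, 0.995, 0.093, 0.015]
contact_force: [0.1, 0.4, 0.1]
width: 0.0514
```

>>> {"api": "play_rows", "payload": {"series": [{"dx": -2.5,"dy": -3,"dz": -17,"turn": 0,"fingers": -0.2},{"dx": 0,"dy": 0,"dz": -15,"turn": 0,"fingers": -0.2},{"dx": 0,"dy": 0,"dz": -3,"turn": 0,"fingers": -0.2}]}}

```text
clock: 7.37
position: [0.5316, -0.1065, 0.0751]
ee_rot: [0.018, 0.995, 0.093, 0.02]
contact_force: [-0.9, 0.9, -0.0]
width: 0.0512
```

>>> {"api": "play_rows", "payload": {"series": [{"dx": -5,"dy": 1,"dz": -4,"turn": 0,"fingers": -0.2},{"dx": 0,"dy": 0,"dz": 0,"turn": 0,"fingers": -0.2},{"dx": 0,"dy": 0,"dz": 0,"turn": 0,"fingers": -0.2}]}}

```text
clock: 7.62
position: [0.5279, -0.1058, 0.0735]
ee_rot: [0.018, 0.995, 0.093, 0.022]
contact_force: [0.5, 0.8, 0.4]
width: 0.0512
```

```bash
cat > st.py <<'E'
from h import *
from scipy.spatial.transform import Rotation as Ro
s=get_state();q=s["ee_rot"];R=Ro.from_quat([q[1],q[2],q[3],q[0]]).as_matrix()
print("t%.2f"%s["clock"],"p",(s["position"]*1000).round(1),"zax",R[:,2].round(3),"yaw %.3f"%np.arctan2(R[1,0],R[0,0]),"F",np.round(s["contact_force"],1),"M",np.round(s["moment"],2),"w %.4f"%s["width"],"q6 %.2f"%s["qpos"][5])
E
python3 st.py
```

```text
t7.62 p [ 527.9 -105.8   73.5] zax [ 0.048 -0.032 -0.998] yaw 0.188 F [0.5 0.8 0.4] M [-0.01 -0.    0.04] w 0.0512 q6 -0.49
```

>>> {"api": "play_rows", "payload": {"series": [{"dx": 0,"dy": 0,"dz": 30,"turn": 0,"fingers": -0.2},{"dx": 0,"dy": 0,"dz": 30,"turn": 0,"fingers": -0.2},{"dx": 0,"dy": 0,"dz": 30,"turn": 0,"fingers": -0.2},{"dx": 0,"dy": 0,"dz": 0,"turn": 0,"fingers": -0.2}]}}

```text
clock: 7.95
position: [0.5271, -0.1053, 0.1688]
ee_rot: [0.018, 0.995, 0.093, 0.022]
contact_force: [1.9, 0.4, 1.0]
width: 0.0512
```

```bash
python3 st.py
```

```text
t7.95 p [ 527.1 -105.3  168.8] zax [ 0.047 -0.032 -0.998] yaw 0.188 F [1.9 0.4 1. ] M [ 0.04 -0.09  0.01] w 0.0512 q6 -0.50
```

>>> {"api": "play_rows", "payload": {"series": [{"dx": 0,"dy": 0,"dz": -8,"turn": 0,"fingers": -0.2},{"dx": 0,"dy": 0,"dz": -8,"turn": 0,"fingers": -0.2},{"dx": 0,"dy": 0,"dz": -8,"turn": 0,"fingers": -0.2},{"dx": 0,"dy": 0,"dz": -8,"turn": 0,"fingers": -0.2},{"dx": 0,"dy": 0,"dz": 0,"turn": 0,"fingers": -0.2}]}}

```text
clock: 8.37
position: [0.527, -0.1051, 0.1356]
ee_rot: [0.019, 0.995, 0.093, 0.024]
contact_force: [0.0, -0.3, -0.1]
width: 0.0512
```

```bash
python3 st.py
```

```text
t8.37 p [ 527.  -105.1  135.6] zax [ 0.051 -0.033 -0.998] yaw 0.188 F [ 0.  -0.3 -0.1] M [-0.02  0.04 -0.04] w 0.0512 q6 -0.49
```

>>> {"api": "play_rows", "payload": {"series": [{"dx": -35,"dy": 0,"dz": 0,"turn": 0,"fingers": -0.2},{"dx": -35,"dy": 0,"dz": 0,"turn": 0,"fingers": -0.2},{"dx": -35,"dy": 0,"dz": 0,"turn": 0,"fingers": -0.2},{"dx": 0,"dy": 0,"dz": 0,"turn": 0,"fingers": -0.2}]}}

```text
clock: 8.7
position: [0.4161, -0.1032, 0.1281]
ee_rot: [0.015, 0.995, 0.095, 0.018]
contact_force: [-0.7, -0.2, -0.2]
width: 0.0514
```

```bash
python3 st.py
```

```text
t8.70 p [ 416.1 -103.2  128.1] zax [ 0.038 -0.027 -0.999] yaw 0.190 F [-0.7 -0.2 -0.2] M [ 0.09  0.01 -0.02] w 0.0514 q6 -0.58
```

>>> {"api": "play_rows", "payload": {"series": [{"dx": 35,"dy": 0,"dz": 0,"turn": 0,"fingers": -0.2},{"dx": 35,"dy": 0,"dz": 0,"turn": 0,"fingers": -0.2},{"dx": 35,"dy": 0,"dz": 0,"turn": 0,"fingers": -0.2},{"dx": 0,"dy": 0,"dz": 0,"turn": 0,"fingers": -0.2}]}}

```text
clock: 9.03
position: [0.5162, -0.1014, 0.1236]
ee_rot: [0.013, 0.996, 0.092, 0.012]
contact_force: [1.4, -0.8, 0.1]
width: 0.0513
```

```bash
python3 st.py
```

```text
t9.03 p [ 516.2 -101.4  123.6] zax [ 0.026 -0.024 -0.999] yaw 0.185 F [ 1.4 -0.8  0.1] M [-0.02  0.01 -0.  ] w 0.0513 q6 -0.49
```

>>> {"api": "play_rows", "payload": {"series": [{"dx": 0,"dy": 0,"dz": 0,"turn": 0.1,"fingers": -0.2},{"dx": 0,"dy": 0,"dz": 0,"turn": 0.1,"fingers": -0.2},{"dx": 0,"dy": 0,"dz": 0,"turn": 0.1,"fingers": -0.2},{"dx": 0,"dy": 0,"dz": 0,"turn": 0,"fingers": -0.2}]}}

```text
clock: 9.37
position: [0.5169, -0.1005, 0.118]
ee_rot: [0.009, 0.969, 0.247, 0.01]
contact_force: [-0.4, -0.4, 0.4]
width: 0.0512
```

```bash
python3 st.py
```

```text
t9.37 p [ 516.9 -100.5  118. ] zax [ 0.024 -0.012 -1.   ] yaw 0.500 F [-0.4 -0.4  0.4] M [ 0.01  0.04 -0.01] w 0.0512 q6 -0.82
```

>>> {"api": "play_rows", "payload": {"series": [{"dx": -35,"dy": 0,"dz": 5,"turn": -0.1,"fingers": -0.2},{"dx": -35,"dy": 0,"dz": 5,"turn": -0.1,"fingers": -0.2},{"dx": -35,"dy": 0,"dz": 5,"turn": -0.1,"fingers": -0.2},{"dx": 0,"dy": 0,"dz": 0,"turn": 0,"fingers": -0.2},{"dx": 35,"dy": 0,"dz": 0,"turn": 0,"fingers": -0.2},{"dx": 35,"dy": 0,"dz": 0,"turn": 0,"fingers": -0.2},{"dx": 37,"dy": 0,"dz": 0,"turn": 0,"fingers": -0.2},{"dx": 0,"dy": 0,"dz": 0,"turn": 0,"fingers": -0.2}]}}

```text
clock: 10.03
position: [0.5113, -0.0981, 0.1268]
ee_rot: [0.007, 0.997, 0.081, 0.001]
contact_force: [0.5, -0.2, 0.7]
width: 0.0514
```

```bash
python3 st.py
```

```text
t10.03 p [511.3 -98.1 126.8] zax [ 0.004 -0.014 -1.   ] yaw 0.163 F [ 0.5 -0.2  0.7] M [-0.02 -0.05 -0.03] w 0.0514 q6 -0.47
```

>>> {"api": "play_rows", "payload": {"series": [{"dx": 16,"dy": -7.5,"dz": 0,"turn": 0,"fingers": -0.2},{"dx": 0,"dy": 0,"dz": 0,"turn": 0,"fingers": -0.2},{"dx": 0,"dy": 0,"dz": -8,"turn": 0,"fingers": -0.2},{"dx": 0,"dy": 0,"dz": -8,"turn": 0,"fingers": -0.2},{"dx": 0,"dy": 0,"dz": -8,"turn": 0,"fingers": -0.2},{"dx": 0,"dy": 0,"dz": 0,"turn": 0,"fingers": -0.2}]}}

```text
clock: 10.53
position: [0.5266, -0.1045, 0.0964]
ee_rot: [0.006, 0.997, 0.078, -0.002]
contact_force: [-0.8, 0.8, -0.3]
width: 0.0513
```

```bash
python3 st.py
```

```text
t10.53 p [ 526.6 -104.5   96.4] zax [-0.004 -0.012 -1.   ] yaw 0.156 F [-0.8  0.8 -0.3] M [-0.02  0.   -0.02] w 0.0513 q6 -0.47
```

The tool is nearly vertical again. Final descent and grip.

>>> {"api": "play_rows", "payload": {"series": [{"dx": 0.5,"dy": -1,"dz": -8,"turn": 0,"fingers": -0.2},{"dx": 0,"dy": 0,"dz": -8,"turn": 0,"fingers": -0.2},{"dx": 0,"dy": 0,"dz": -8,"turn": 0,"fingers": -0.2},{"dx": 0,"dy": 0,"dz": 0,"turn": 0,"fingers": 0},{"dx": 0,"dy": 0,"dz": 0,"turn": 0,"fingers": 0.3},{"dx": 0,"dy": 0,"dz": 0,"turn": 0,"fingers": 1},{"dx": 0,"dy": 0,"dz": 0,"turn": 0,"fingers": 1},{"dx": 0,"dy": 0,"dz": 0,"turn": 0,"fingers": 1}], "squeeze": 60}}

```text
clock: 11.2
position: [0.5257, -0.1049, 0.0691]
ee_rot: [0.005, 0.997, 0.077, -0.002]
contact_force: [-0.4, 0.3, -2.1]
width: 0.0224
```

```bash
python3 st.py
```

```text
t11.20 p [ 525.7 -104.9   69.1] zax [-0.004 -0.011 -1.   ] yaw 0.155 F [-0.4  0.3 -2.1] M [-0.01  0.04 -0.02] w 0.0224 q6 -0.47
```

>>> {"api": "play_rows", "payload": {"series": [{"dx": 0,"dy": 0,"dz": 15,"turn": 0,"fingers": 1},{"dx": 0,"dy": 0,"dz": 30,"turn": 0,"fingers": 1},{"dx": 0,"dy": 0,"dz": 30,"turn": 0,"fingers": 1},{"dx": 0,"dy": 0,"dz": 30,"turn": 0,"fingers": 1},{"dx": 0,"dy": 15,"dz": 0,"turn": 0,"fingers": 1},{"dx": 0,"dy": 35,"dz": 0,"turn": 0,"fingers": 1},{"dx": 0,"dy": 35,"dz": 0,"turn": 0,"fingers": 1},{"dx": 0,"dy": 35,"dz": 0,"turn": 0,"fingers": 1},{"dx": 0,"dy": 35,"dz": 0,"turn": 0,"fingers": 1},{"dx": 0,"dy": 35,"dz": 0,"turn": 0,"fingers": 1},{"dx": 0,"dy": 35,"dz": 0,"turn": 0,"fingers": 1},{"dx": 0,"dy": 25,"dz": 0,"turn": 0,"fingers": 1},{"dx": 0,"dy": 0,"dz": 0,"turn": 0,"fingers": 1}]}}

```text
clock: 12.28
position: [0.5229, 0.1529, 0.1808]
ee_rot: [0.006, 0.997, 0.073, -0.001]
contact_force: [-0.3, -0.4, -1.6]
width: 0.0226
```

```bash
python3 st.py
```

```text
t12.28 p [522.9 152.9 180.8] zax [-0.001 -0.012 -1.   ] yaw 0.147 F [-0.3 -0.4 -1.6] M [-0.04 -0.02  0.01] w 0.0226 q6 0.02
```

>>> {"api": "play_rows", "payload": {"series": [{"dx": -2,"dy": 12,"dz": -5,"turn": 0,"fingers": 1},{"dx": -3,"dy": 12,"dz": -8,"turn": 0,"fingers": 1},{"dx": 0,"dy": 0,"dz": -8,"turn": 0,"fingers": 1},{"dx": 0,"dy": 0,"dz": -8,"turn": 0,"fingers": 1},{"dx": 0,"dy": 0,"dz": -8,"turn": 0,"fingers": 1},{"dx": 0,"dy": 0,"dz": 0,"turn": 0,"fingers": 1}]}}

```text
clock: 12.78
position: [0.5156, 0.177, 0.1402]
ee_rot: [0.008, 0.997, 0.076, -0.003]
contact_force: [-0.0, -0.8, -1.9]
width: 0.0223
```

```bash
python3 st.py; python3 - <<'E'
from h import *
im=get_image("scene"); cv2.imwrite("pics/g.png",cv2.resize(im["pixels"][190:270,220:330,::-1],(770,560),interpolation=cv2.INTER_CUBIC))
T=get_image("top");cv2.imwrite("pics/g2.png",cv2.resize(T["pixels"][200:300,210:330,::-1],(720,600),interpolation=cv2.INTER_CUBIC))
# predicted pixels of tip, collar for hub-centred shaft
p=get_state()["position"]
for z in (-.056,-.024,-.019): print(z,((proj(im,p+[0,0,z])-[220,190])*7).round())
print("hub",((proj(im,(.5177,.177,.066))-[220,190])*7).round())
E
```

```text
t12.78 p [515.6 177.  140.2] zax [-0.004 -0.016 -1.   ] yaw 0.151 F [-0.  -0.8 -1.9] M [0.01 0.06 0.03] w 0.0223 q6 0.07
-0.056 [334. 212.]
-0.024 [325. 129.]
-0.019 [323. 116.]
hub [342. 260.]
```

View pics/g.png

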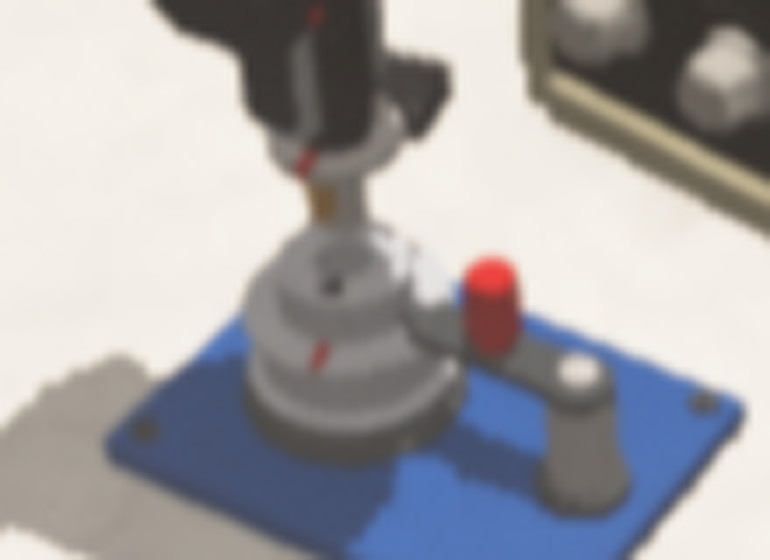

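```bash
python3 - <<'E'
from h import *
im=get_image("scene"); T=get_image("top")
f=lambda p,z:toz(im,(220+p[0]/7,190+p[1]/7),z)[:2]
a=lambda v:np.arctan2(v[1],v[0]).round(3)
# sub-pixel red centroids in scene
p=im["pixels"].astype(int); m=((p[...,0]>100)&(p[...,0]>p[...,1]*1.5)&(p[...,0]>p[...,2]*1.5)).astype(np.uint8)
m[:190]=0;m[260:]=0;m[:,:250]=0;m[:,282:]=0
N,L,S,C=cv2.connectedComponentsWithStats(m); print([(S[i][4],((C[i]+.5-[220,190])*7).round(),C[i]) for i in range(1,N)])
for i in range(1,N):
    for z in (.121,.05,.165):print(z,toz(im,C[i],z)[:2].round(4))
for c in((337,137),(333,135),(341,139)): print("collar c",f(c,.1187),a(f((306,163),.121)-f(c,.121)))
print("boss c",f((348,262),.066))
E
```

```text
[(np.int32(4), array([308., 158.]), array([263.5, 212. ])), (np.int32(2), array([318., 357.]), array([265. , 240.5]))]
0.121 [0.502  0.1705]
0.05 [0.5586 0.2368]
0.165 [0.467  0.1294]
0.121 [0.4446 0.1082]
0.05 [0.4942 0.1669]
0.165 [0.4139 0.0718]
collar c [0.51543636 0.17094108] -3.035
collar c [0.51533851 0.17249003] -2.926
collar c [0.51553405 0.16939449] 3.14
boss c [0.51815557 0.17494693]
```

>>> {"api": "play_rows", "payload": {"series": [{"dx": 2,"dy": -0.5,"dz": 0,"turn": 0,"fingers": 1},{"dx": 0,"dy": 0,"dz": -7,"turn": 0,"fingers": 1},{"dx": 0,"dy": 0,"dz": -7,"turn": 0,"fingers": 1},{"dx": 0,"dy": 0,"dz": -6,"turn": 0,"fingers": 1},{"dx": 0,"dy": 0,"dz": 0,"turn": 0,"fingers": 1}]}}

```text
clock: 13.4
position: [0.5215, 0.1762, 0.1226]
ee_rot: [0.007, 0.997, 0.075, 0.002]
contact_force: [0.0, -0.5, -1.4]
width: 0.0222
```

```bash
python3 st.py
```

```text
t13.40 p [521.5 176.2 122.6] zax [ 0.005 -0.014 -1.   ] yaw 0.149 F [ 0.  -0.5 -1.4] M [ 0.03  0.05 -0.01] w 0.0222 q6 0.07
```

>>> {"api": "play_rows", "payload": {"series": [{"dx": -3.5,"dy": 0,"dz": 0,"turn": 0,"fingers": 1},{"dx": 0,"dy": 0,"dz": 0,"turn": 0,"fingers": 1}]}}

```text
clock: 13.57
position: [0.5172, 0.1761, 0.1217]
ee_rot: [0.007, 0.997, 0.074, 0.001]
contact_force: [-1.3, -0.2, -0.1]
width: 0.0223
```

>>> {"api": "play_rows", "payload": {"series": [{"dx": 0,"dy": 0.3,"dz": -5,"turn": 0,"fingers": 1},{"dx": 0,"dy": 0,"dz": -5,"turn": 0,"fingers": 1},{"dx": 0,"dy": 0,"dz": 0,"turn": 0,"fingers": 1}]}}

```text
clock: 13.82
position: [0.5174, 0.1763, 0.1165]
ee_rot: [0.008, 0.997, 0.075, 0.003]
contact_force: [-3.5, -1.5, 8.4]
width: 0.0225
```

```bash
python3 st.py
```

```text
t13.82 p [517.4 176.3 116.5] zax [ 0.006 -0.015 -1.   ] yaw 0.150 F [-3.5 -1.5  8.4] M [-0.23  0.76  0.01] w 0.0225 q6 0.07
```

>>> {"api": "play_rows", "payload": {"series": [{"dx": -2,"dy": -0.8,"dz": 1,"turn": 0,"fingers": 1},{"dx": 0,"dy": 0,"dz": -4,"turn": 0,"fingers": 1},{"dx": 0,"dy": 0,"dz": 0,"turn": 0,"fingers": 1}]}}

```text
clock: 14.07
position: [0.5169, 0.1762, 0.119]
ee_rot: [0.008, 0.997, 0.075, 0.006]
contact_force: [-3.2, -1.2, 7.1]
width: 0.0231
```

```bash
python3 st.py
```

```text
t14.07 p [516.9 176.2 119. ] zax [ 0.013 -0.014 -1.   ] yaw 0.151 F [-3.2 -1.2  7.1] M [-0.29  0.59 -0.  ] w 0.0231 q6 0.07
```

>>> {"api": "play_rows", "payload": {"series": [{"dx": 0,"dy": 0,"dz": 6,"turn": 0,"fingers": 1},{"dx": -2.5,"dy": -1,"dz": 0,"turn": 0,"fingers": 1},{"dx": 0,"dy": 0,"dz": 0,"turn": 0,"fingers": 1}]}}

```text
clock: 14.32
position: [0.5151, 0.1756, 0.1271]
ee_rot: [0.007, 0.997, 0.075, 0.008]
contact_force: [-0.7, 0.5, -1.3]
width: 0.0222
```

```bash
python3 st.py; python3 - <<'E'
from h import *
im=get_image("scene"); cv2.imwrite("pics/i.png",cv2.resize(im["pixels"][200:250,240:310,::-1],(770,550),interpolation=cv2.INTER_CUBIC))
E
```

```text
t14.32 p [515.1 175.6 127.1] zax [ 0.017 -0.013 -1.   ] yaw 0.151 F [-0.7  0.5 -1.3] M [ 0.01  0.04 -0.02] w 0.0222 q6 0.07
```

View pics/i.png

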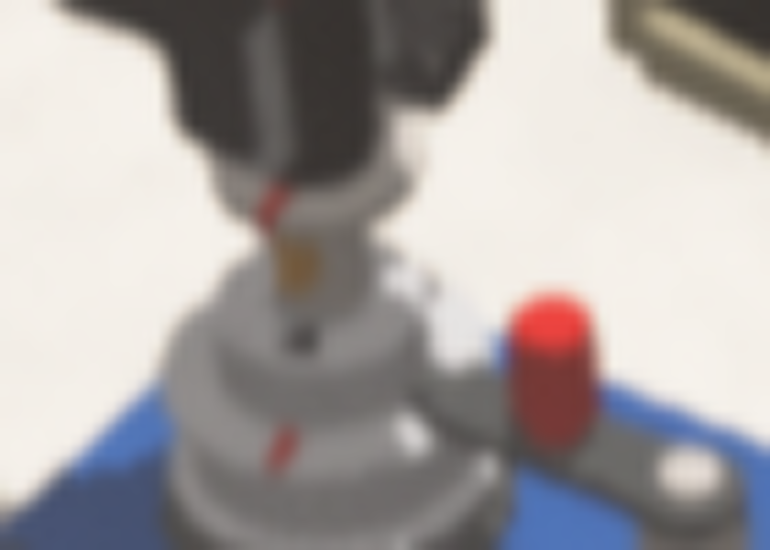

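The shank stands over the bore and the key lines up with the keyway (key (300,265), keyway (302,338)). Trying again about 2 mm further to -x.

>>> {"api": "play_rows", "payload": {"series": [{"dx": 0,"dy": 0,"dz": -5,"turn": 0,"fingers": 1},{"dx": 0,"dy": 0,"dz": -5,"turn": 0,"fingers": 1},{"dx": 0,"dy": 0,"dz": -4,"turn": 0,"fingers": 1}]}}

```text
clock: 14.62
position: [0.5167, 0.1761, 0.1148]
ee_rot: [0.007, 0.997, 0.075, 0.01]
contact_force: [-6.3, 1.0, 36.4]
width: 0.0226
```

```bash
python3 st.py
```

```text
t14.62 p [516.7 176.1 114.8] zax [ 0.021 -0.012 -1.   ] yaw 0.151 F [-6.3  1.  36.4] M [-0.49  1.42 -0.12] w 0.0226 q6 0.07
```

>>> {"api": "play_rows", "payload": {"series": [{"dx": 0,"dy": 0,"dz": 5,"turn": 0,"fingers": 1},{"dx": 0,"dy": 0,"dz": 3,"turn": 0,"fingers": 1},{"dx": 0,"dy": 0,"dz": 0,"turn": 0,"fingers": 1}]}}

```text
clock: 14.87
position: [0.5167, 0.1761, 0.1229]
ee_rot: [0.007, 0.997, 0.075, 0.01]
contact_force: [0.7, 0.1, -0.7]
width: 0.0225
```

```bash
python3 st.py; python3 - <<'E'
from h import *
im=get_image("scene"); cv2.imwrite("pics/j.png",cv2.resize(im["pixels"][195:245,240:310,::-1],(770,550),interpolation=cv2.INTER_CUBIC))
p=get_state()["position"]
print(p)
# model overlay
big=cv2.resize(im["pixels"][195:245,240:310,::-1],(770,550),interpolation=cv2.INTER_CUBIC)
def ring(c,r,z,col):
    P=np.array([(proj(im,(c[0]+r*np.cos(t),c[1]+r*np.sin(t),z))-[240,195]+.5)*11 for t in np.linspace(0,6.28,60)]).astype(np.int32); cv2.polylines(big,[P],True,col)
ring((.5177,.1765),.021,.066,(255,0,255));ring((.5177,.1765),.009,.066,(255,255,0));ring((.5177,.1765),.033,.05,(0,255,0))
t=p[2]-.056
ring(p,.0205,t+.032,(0,255,0));ring(p,.0205,t+.037,(0,255,0));ring(p,.005,t,(0,255,255));ring(p,.008,t+.004,(0,255,255))
cv2.imwrite("pics/j.png",big)
E
```

```text
t14.87 p [516.7 176.1 122.9] zax [ 0.021 -0.012 -1.   ] yaw 0.151 F [ 0.7  0.1 -0.7] M [ 0.05 -0.   -0.03] w 0.0225 q6 0.07
[0.51641358 0.17598687 0.12248919]
```

View pics/j.png

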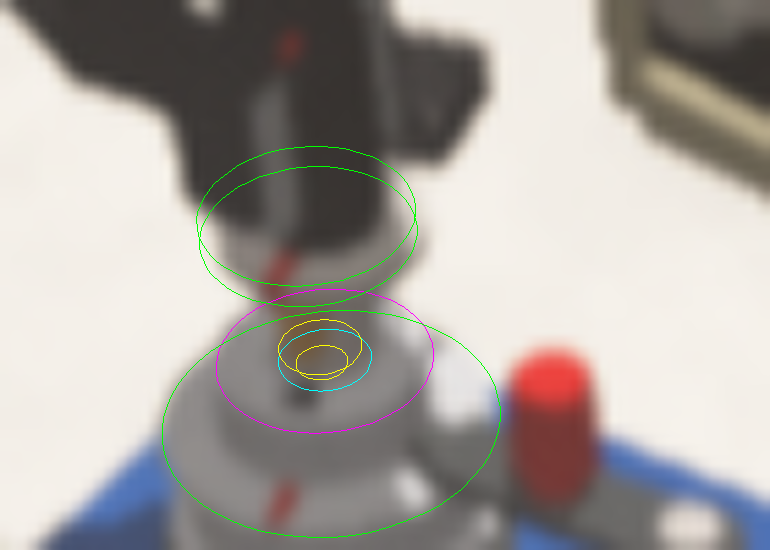

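Model overlay: the hub fits, but the held shaft sits about 1.5–2.5 mm right of and beyond the bore centre, so the nose taper is catching the rim with the pulley sinking on its spring. I'll shift to -x and approach gently, checking force.

>>> {"api": "play_rows", "payload": {"series": [{"dx": -3,"dy": 0.3,"dz": 0,"turn": 0.05,"fingers": 1},{"dx": 0,"dy": 0,"dz": 0,"turn": 0.05,"fingers": 1},{"dx": -0.5,"dy": 0,"dz": -3,"turn": 0,"fingers": 1},{"dx": -0.5,"dy": 0,"dz": -3,"turn": 0,"fingers": 1}]}}

```text
clock: 15.25
position: [0.5131, 0.1763, 0.1163]
ee_rot: [0.007, 0.992, 0.128, 0.01]
contact_force: [-2.0, -0.2, 10.2]
width: 0.0224
```

```bash
python3 st.py
```

```text
t15.25 p [513.1 176.3 116.3] zax [ 0.022 -0.011 -1.   ] yaw 0.256 F [-2.  -0.2 10.2] M [-0.17  0.31 -0.05] w 0.0224 q6 -0.03
```

>>> {"api": "play_rows", "payload": {"series": [{"dx": 0,"dy": 0,"dz": 5,"turn": 0,"fingers": 1},{"dx": 1.8,"dy": 1.2,"dz": 0,"turn": 0,"fingers": 1},{"dx": 0,"dy": 0,"dz": 0,"turn": 0,"fingers": 1}]}}

```text
clock: 15.5
position: [0.5145, 0.177, 0.1211]
ee_rot: [0.007, 0.992, 0.128, 0.01]
contact_force: [-1.1, -0.9, 5.5]
width: 0.0221
```

```bash
python3 st.py
```

```text
t15.50 p [514.5 177.  121.1] zax [ 0.021 -0.012 -1.   ] yaw 0.256 F [-1.1 -0.9  5.5] M [-0.11  0.24 -0.02] w 0.0221 q6 -0.03
```

>>> {"api": "play_rows", "payload": {"series": [{"dx": 0,"dy": 0,"dz": 8,"turn": 0,"fingers": 1},{"dx": 0,"dy": 0,"dz": 8,"turn": 0,"fingers": 1},{"dx": 0,"dy": 0,"dz": 0,"turn": 0,"fingers": 1}]}}

```text
clock: 15.75
position: [0.5138, 0.1769, 0.1359]
ee_rot: [0.007, 0.992, 0.128, 0.008]
contact_force: [0.8, 0.5, -2.1]
width: 0.0221
```

```bash
python3 st.py; python3 - <<'E'
from h import *
im=get_image("scene")
p=get_state()["position"]; x0,y0,s=248,198,9
ims=im["pixels"][y0:y0+60,x0:x0+44,::-1]
big=cv2.resize(ims,None,fx=s,fy=s,interpolation=cv2.INTER_LANCZOS4); raw=big.copy()
def ring(c,r,z,col):
    P=np.array([(proj(im,(c[0]+r*np.cos(t),c[1]+r*np.sin(t),z))-[x0,y0]+.5)*s for t in np.linspace(0,6.28,60)]).astype(np.int32); cv2.polylines(big,[P],True,col)
H=(.5177,.1765)
ring(H,.021,.066,(255,0,255));ring(H,.009,.066,(255,255,0));ring(H,.033,.05,(0,255,0))
t=p[2]-.056; c=p[:2]+[.0028,-.0008]
ring(c,.0205,t+.032,(0,255,0));ring(c,.0205,t+.037,(0,255,0));ring(c,.005,t,(0,255,255));ring(c,.008,t+.004,(0,255,255));ring(c,.008,t+.03,(0,255,255))
cv2.imwrite("pics/k.png",np.hstack([raw,big])); print(p)
E
```

```text
t15.75 p [513.8 176.9 135.9] zax [ 0.018 -0.012 -1.   ] yaw 0.256 F [ 0.8  0.5 -2.1] M [-0.02 -0.03  0.01] w 0.0221 q6 -0.03
[0.51339629 0.17685677 0.13522141]
```

View pics/k.png

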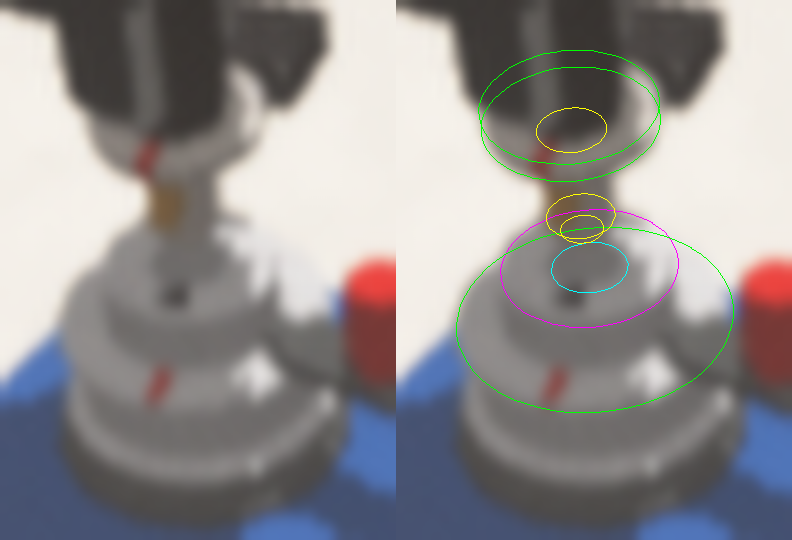

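```bash
python3 - <<'E'
from h import *
im=get_image("scene"); p=get_state()["position"]; c=p+[.0028,-.0008,-.056]
pr=lambda P:((proj(im,P)-[248,198]+.5)*9).round()
for a in (-2.9,-2.7,-2.5):
    d=np.array([np.cos(a),np.sin(a),0])
    print(a,"key bot/top outer",pr(c+d*.015+[0,0,.013]),pr(c+d*.015+[0,0,.0295]),"collar mark",pr(c+d*.0205+[0,0,.032]),pr(c+d*.0205+[0,0,.037]),pr(c+d*.014+[0,0,.037]))
h=np.array([.5177,.1765,.066])
for a in (-2.9,-2.7,-2.5):
    d=np.array([np.cos(a),np.sin(a),0]); print("keyway",a,pr(h+d*.0165),pr(h+d*.012),"flange mark",pr(h+d*.022-[0,0,.016]),pr(h+d*.032-[0,0,.016]))
b=im["pixels"][205:235,262:276].astype(int)
m=(b[...,0]-b[...,2]>25)&(b[...,1]-b[...,2]>8); ys,xs=np.nonzero(m); print("brass",sorted(set(zip((xs+262-248+.5)*9,(ys+205-198+.5)*9))) )
E
```

```text
-2.9 key bot/top outer [147. 227.] [141. 172.] collar mark [127. 177.] [125. 160.] [140. 144.]
-2.7 key bot/top outer [159. 230.] [153. 175.] collar mark [143. 182.] [141. 164.] [151. 146.]
-2.5 key bot/top outer [172. 231.] [166. 176.] collar mark [161. 183.] [159. 166.] [163. 148.]
keyway -2.9 [157. 310.] [167. 298.] flange mark [151. 374.] [129. 400.]
keyway -2.7 [170. 313.] [177. 300.] flange mark [168. 379.] [153. 407.]
keyway -2.5 [184. 314.] [187. 301.] flange mark [186. 381.] [180. 410.]
brass [(np.float64(130.5), np.float64(175.5)), (np.float64(139.5), np.float64(184.5)), (np.float64(139.5), np.float64(193.5)), (np.float64(148.5), np.float64(184.5)), (np.float64(148.5), np.float64(193.5)), (np.float64(148.5), np.float64(202.5)), (np.float64(148.5), np.float64(211.5)), (np.float64(148.5), np.float64(220.5)), (np.float64(157.5), np.float64(184.5)), (np.float64(157.5), np.float64(193.5)), (np.float64(157.5), np.float64(202.5)), (np.float64(157.5), np.float64(211.5)), (np.float64(157.5), np.float64(220.5)), (np.float64(157.5), np.float64(229.5)), (np.float64(166.5), np.float64(193.5)), (np.float64(166.5), np.float64(202.5)), (np.float64(166.5), np.float64(211.5)), (np.float64(166.5), np.float64(220.5)), (np.float64(166.5), np.float64(229.5)), (np.float64(175.5), np.float64(193.5)), (np.float64(175.5), np.float64(202.5)), (np.float64(175.5), np.float64(211.5)), (np.float64(175.5), np.float64(220.5)), (np.float64(175.5), np.float64(229.5)), (np.float64(184.5), np.float64(202.5))]
```

The overlay now agrees with shaft, key and hub. By this, TCP (515, 177.3) is centred, a spot where I haven't yet pushed down.

>>> {"api": "play_rows", "payload": {"series": [{"dx": 1.2,"dy": 0.5,"dz": -6,"turn": 0,"fingers": 1},{"dx": 0,"dy": 0,"dz": -4,"turn": 0,"fingers": 1},{"dx": 0,"dy": 0,"dz": -2,"turn": 0,"fingers": 1}]}}

```text
clock: 16.1
position: [0.5142, 0.1773, 0.1214]
ee_rot: [0.007, 0.992, 0.127, 0.007]
contact_force: [-1.1, -0.3, 4.3]
width: 0.0224
```

>>> {"api": "play_rows", "payload": {"series": [{"dx": 0,"dy": 0,"dz": -3,"turn": 0,"fingers": 1}]}}

```text
clock: 16.18
position: [0.5143, 0.1774, 0.1185]
ee_rot: [0.007, 0.992, 0.128, 0.007]
contact_force: [-1.4, 0.8, 8.9]
width: 0.023
```

>>> {"api": "play_rows", "payload": {"series": [{"dx": 0,"dy": 0,"dz": -3,"turn": 0,"fingers": 1}]}}

```text
clock: 16.27
position: [0.5144, 0.1774, 0.1161]
ee_rot: [0.007, 0.992, 0.127, 0.007]
contact_force: [-2.2, 0.3, 10.0]
width: 0.0226
```

```bash
python3 st.py
```

```text
t16.27 p [514.4 177.4 116.1] zax [ 0.016 -0.013 -1.   ] yaw 0.256 F [-2.2  0.3 10. ] M [-0.11  0.5   0.01] w 0.0226 q6 -0.03
```

>>> {"api": "play_rows", "payload": {"series": [{"dx": 0,"dy": 0,"dz": 8,"turn": 0,"fingers": 1},{"dx": 0,"dy": 2,"dz": 0,"turn": 0,"fingers": 1},{"dx": 0,"dy": 0,"dz": -4,"turn": 0,"fingers": 1},{"dx": 0,"dy": 0,"dz": -2,"turn": 0,"fingers": 1}]}}

```text
clock: 16.6
position: [0.5155, 0.18, 0.1184]
ee_rot: [0.007, 0.992, 0.127, 0.008]
contact_force: [0.3, 1.4, 2.2]
width: 0.0226
```

>>> {"api": "play_rows", "payload": {"series": [{"dx": 0,"dy": 0,"dz": 5,"turn": 0,"fingers": 1},{"dx": 1.5,"dy": 1.5,"dz": 0,"turn": 0,"fingers": 1},{"dx": 0,"dy": 0,"dz": -4,"turn": 0,"fingers": 1},{"dx": 0,"dy": 0,"dz": -2,"turn": 0,"fingers": 1}]}}

```text
clock: 16.93
position: [0.516, 0.1814, 0.1158]
ee_rot: [0.007, 0.992, 0.127, 0.007]
contact_force: [-0.5, 0.0, -2.3]
width: 0.0227
```

```bash
python3 st.py
```

```text
t16.93 p [516.  181.4 115.8] zax [ 0.015 -0.012 -1.   ] yaw 0.256 F [-0.5  0.  -2.3] M [ 0.01  0.01 -0.02] w 0.0227 q6 -0.03
```

The tip has entered the bore (no contact force 6 mm lower). Continuing down to the key.

>>> {"api": "play_rows", "payload": {"series": [{"dx": 0,"dy": 0,"dz": -2,"turn": 0,"fingers": 1},{"dx": 0,"dy": 0,"dz": -2,"turn": 0,"fingers": 1}]}}

```text
clock: 17.1
position: [0.5161, 0.1814, 0.111]
ee_rot: [0.007, 0.992, 0.128, 0.007]
contact_force: [0.9, -0.1, -1.9]
width: 0.0222
```

>>> {"api": "play_rows", "payload": {"series": [{"dx": 0,"dy": 0,"dz": -2,"turn": 0,"fingers": 1},{"dx": 0,"dy": 0,"dz": -2,"turn": 0,"fingers": 1}]}}

```text
clock: 17.27
position: [0.5161, 0.1814, 0.1063]
ee_rot: [0.007, 0.992, 0.127, 0.007]
contact_force: [0.3, 0.7, -1.7]
width: 0.0227
```

```bash
python3 st.py
```

```text
t17.27 p [516.1 181.4 106.3] zax [ 0.015 -0.012 -1.   ] yaw 0.256 F [ 0.3  0.7 -1.7] M [ 0.07 -0.08 -0.03] w 0.0227 q6 -0.03
```

>>> {"api": "play_rows", "payload": {"series": [{"dx": 0,"dy": 0,"dz": -2,"turn": 0,"fingers": 1},{"dx": 0,"dy": 0,"dz": -2,"turn": 0,"fingers": 1}]}}

```text
clock: 17.43
position: [0.5162, 0.1814, 0.1018]
ee_rot: [0.007, 0.992, 0.127, 0.007]
contact_force: [1.3, 0.3, -0.7]
width: 0.0224
```

>>> {"api": "play_rows", "payload": {"series": [{"dx": 0,"dy": 0,"dz": -2,"turn": 0,"fingers": 1},{"dx": 0,"dy": 0,"dz": -2,"turn": 0,"fingers": 1}]}}

```text
clock: 17.6
position: [0.5163, 0.1814, 0.0974]
ee_rot: [0.007, 0.992, 0.127, 0.007]
contact_force: [0.2, 0.5, -1.3]
width: 0.0227
```

```bash
python3 st.py
```

```text
t17.60 p [516.3 181.4  97.4] zax [ 0.015 -0.012 -1.   ] yaw 0.256 F [ 0.2  0.5 -1.3] M [ 0.09 -0.07  0.01] w 0.0227 q6 -0.02
```

>>> {"api": "play_rows", "payload": {"series": [{"dx": 0,"dy": 0,"dz": -2,"turn": 0,"fingers": 1},{"dx": 0,"dy": 0,"dz": -2,"turn": 0,"fingers": 1}]}}

```text
clock: 17.77
position: [0.5164, 0.1814, 0.093]
ee_rot: [0.007, 0.992, 0.127, 0.007]
contact_force: [1.2, 0.1, -1.8]
width: 0.022
```

>>> {"api": "play_rows", "payload": {"series": [{"dx": 0,"dy": 0,"dz": -2,"turn": 0,"fingers": 1},{"dx": 0,"dy": 0,"dz": -2,"turn": 0,"fingers": 1}]}}

```text
clock: 17.93
position: [0.5165, 0.1814, 0.0891]
ee_rot: [0.007, 0.992, 0.127, 0.007]
contact_force: [-0.7, -0.5, 6.6]
width: 0.0224
```

```bash
python3 st.py
```

```text
t17.93 p [516.5 181.4  89.1] zax [ 0.016 -0.012 -1.   ] yaw 0.256 F [-0.7 -0.5  6.6] M [-0.05  0.34 -0.01] w 0.0224 q6 -0.02
```

The collar is on the hub at the expected height. Now pressing the spring down.

>>> {"api": "play_rows", "payload": {"series": [{"dx": 0,"dy": 0,"dz": -2,"turn": 0,"fingers": 1},{"dx": 0,"dy": 0,"dz": -2,"turn": 0,"fingers": 1},{"dx": 0,"dy": 0,"dz": -2,"turn": 0,"fingers": 1}], "squeeze": 90}}

```text
clock: 18.18
position: [0.5165, 0.1814, 0.0858]
ee_rot: [0.007, 0.992, 0.128, 0.007]
contact_force: [-2.7, -1.3, 8.6]
width: 0.0221
```

```bash
python3 st.py
```

```text
t18.18 p [516.5 181.4  85.8] zax [ 0.017 -0.012 -1.   ] yaw 0.256 F [-2.7 -1.3  8.6] M [-0.12  0.55 -0.02] w 0.0221 q6 -0.02
```

>>> {"api": "play_rows", "payload": {"series": [{"dx": 0,"dy": 0,"dz": -2.5,"turn": 0,"fingers": 1},{"dx": 0,"dy": 0,"dz": -2.5,"turn": 0,"fingers": 1},{"dx": 0,"dy": 0,"dz": -2.5,"turn": 0,"fingers": 1}]}}

```text
clock: 18.43
position: [0.5166, 0.1814, 0.0839]
ee_rot: [0.007, 0.992, 0.128, 0.008]
contact_force: [-5.7, -2.1, 21.7]
width: 0.0219
```

```bash
python3 st.py;  python3 - <<'E'
from h import *
im=get_image("scene"); T=get_image("top")
a=cv2.resize(im["pixels"][195:255,240:310,::-1],(560,480),interpolation=cv2.INTER_CUBIC)
b=cv2.resize(T["pixels"][210:310,220:325,::-1],(236,225),interpolation=cv2.INTER_CUBIC)
cv2.imwrite("pics/l.png",np.hstack([a,np.vstack([b,np.zeros((255,236,3),np.uint8)])]))
E
```

```text
t18.43 p [516.6 181.4  83.9] zax [ 0.019 -0.012 -1.   ] yaw 0.256 F [-5.7 -2.1 21.7] M [-0.34  1.27 -0.01] w 0.0219 q6 -0.02
```

View pics/l.png

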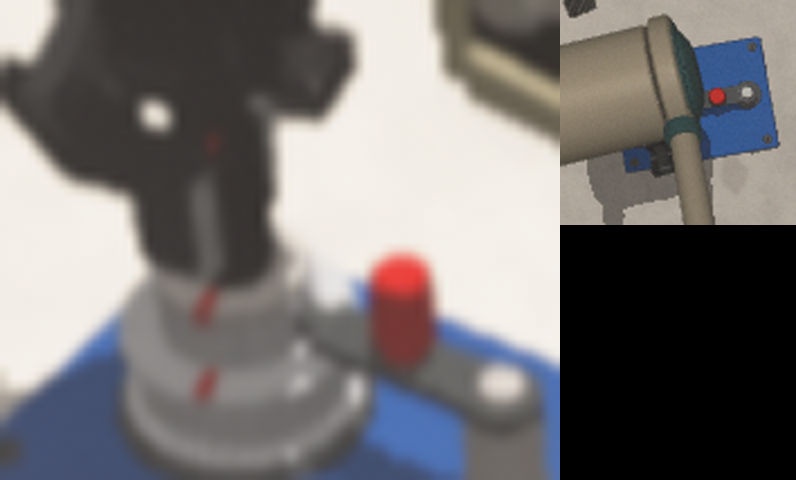

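The collar sits flush on the hub, its mark is in line with the flange mark, the keeper is shut, and the push of about 22 N is steady. Handing in.

```bash
python3 st.py; python3 -c "from rig import *; print(sign_off())"
```

```text
t18.53 p [516.5 181.4  84. ] zax [ 0.019 -0.012 -1.   ] yaw 0.256 F [-4.5 -0.9 17. ] M [-0.27  0.95 -0.01] w 0.0219 q6 -0.02
the job is handed in; nothing more can be done
None
```

I swung the keeper shut to its stop, then took the shaft from the stand and pushed it into the hub until its collar was home. I handed in still gripping at 90 N and pressing the pulley down, at 18.5 s.

**Last checks:**
- **Shaft home:** the collar met the hub about 32 mm below where the tip first touched the hub face. That is the depth expected for fully home.
- **Key:** I turned the shaft about 0.1 rad, and the key met no resistance on the way in. In the last picture, the collar's red mark lines up with the flange mark.
- **Spring travel:** the tool moved about 5.5 mm further down after the collar seated. The push was 22 N, then 17 N at hand-in, against about 12 N needed at the stop. I take the pulley to be at or near its 6 mm stop.
- **Keeper:** it still looks shut over the flange.

**What disagreed or went wrong:**
- **Position error:** the tool position where the shaft went in was about 4–5 mm further in y than my camera estimate. Several early tries landed the nose on the hub face, one of them at 36 N.
- **Tool tilt:** the tool drifted out of vertical by up to about 3.5° before the grasp, so I corrected that first. It was about 1.3° at the end.

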